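Scrape the carrot slices into the tray

TASK

Clear the spice jar off the chopping board and stand it wholly on the round cork mat, then use the scraper block to sweep all five carrot slices off the board into the metal tray beside it. Finally stand the scraper upright on the bare worktop, clear of the board, tray and mat. Never touch the slices with the gripper itself, do not tip the jar over, and leave the half lemon, the garlic and the steel bowl where they are.

Things in the scene. Friction and masses are not known exactly. Their poses are not given: they have to be found in the camera images.
- board: fixed wooden chopping board, 230 (x) by 280 (y) by 36 mm thick, on the worktop. Origin at the centre of its underside; z up, its top at 36 mm. Its -y edge (140 mm from the origin) borders the tray.
- tray: fixed open aluminium tray, outside 260 (x) by 130 (y) by 26 mm high, walls and floor 3 mm. Origin at the centre of its underside, axes parallel to the board's; its +y wall stands 1 mm from the board's -y edge, its rim 10 mm below the board's top.
- mat: fixed round cork mat, 110 mm diameter, 6 mm thick, on the worktop. Origin at the centre of its underside.
- jar: closed amber glass spice jar with a dark steel cap, 50 mm diameter, 85 mm tall, about 0.2 kg, standing upright on the board between the slices and the tray. Origin at the centre of its underside, z up.
- scraper: loose scraper block, about 0.3 kg, standing on the worktop: a steel foot 36 (x) by 120 (y) by 22 mm high, and centred on it a wooden grip 24 (x) by 100 (y) mm that rises from 22 to 60 mm above its underside. Its long axis is y; both long faces of the foot can sweep. Origin at the centre of its underside, z up. A gripper can close on the grip across x from above.
- slice0_center (a point): centre of a round orange carrot slice, 34 mm diameter, 10 mm thick, 12 g, lying flat on the board.
- slice1_center (a point): centre of a round orange carrot slice, 34 mm diameter, 10 mm thick, 12 g, lying flat on the board.
- slice2_center (a point): centre of a round orange carrot slice, 34 mm diameter, 10 mm thick, 12 g, lying flat on the board.
- slice3_center (a point): centre of a round orange carrot slice, 34 mm diameter, 10 mm thick, 12 g, lying flat on the board.
- slice4_center (a point): centre of a round orange carrot slice, 34 mm diameter, 10 mm thick, 12 g, lying flat on the board.
- lemon: half lemon, cut face down, 62 mm wide, 40 mm high, loose, beyond the board. Origin at the centre of its underside. Leave it.
- garlic: garlic bulb, 52 mm wide, 52 mm high, loose, beyond the board. Origin at the centre of its underside. Leave it.
- bowl: empty steel bowl, 120 mm diameter, 55 mm high, loose, beside the tray. Origin at the centre of its underside. Leave it.

How it is judged (in metres and radians):
On the way, in this order (a step that is already met when the one before it is completed fails the run):
1. the jar stands upright on the mat, let go (horizontal distance between jar and mat below 0.036 m and angle between jar's own z axis and vertical below 0.1 rad and z of jar in the frame of mat below 0.01 m and contact force between the fingers and jar below 0.1 N), for 0.2 s.
2. all five slices lie in the tray (x of slice0_center in the frame of tray between -0.128 and 0.128 m and y of slice0_center in the frame of tray between -0.063 and 0.063 m and z of each of slice0_center, slice1_center, slice2_center, slice3_center, slice4_center in the frame of tray below 0.034 m and x of slice1_center in the frame of tray between -0.128 and 0.128 m and y of slice1_center in the frame of tray between -0.063 and 0.063 m and x of slice2_center in the frame of tray between -0.128 and 0.128 m and y of slice2_center in the frame of tray between -0.063 and 0.063 m and x of slice3_center in the frame of tray between -0.128 and 0.128 m and y of slice3_center in the frame of tray between -0.063 and 0.063 m and x of slice4_center in the frame of tray between -0.128 and 0.128 m and y of slice4_center in the frame of tray between -0.063 and 0.063 m), for 0.2 s.
At the end, for the whole second after the job is handed in: The jar stands upright at rest with its axis within 36 mm of the mat's centre; the centres of all five slices are inside the tray's walls and under 34 mm above its underside; the scraper stands upright (within 0.1 rad) and at rest with its underside on the bare worktop, outside the tray (all of step 2 and horizontal distance between jar and mat below 0.036 m and angle between each of jar, scraper's own z axis and vertical below 0.1 rad and z of jar in the frame of mat below 0.01 m and height (world z) of scraper below 0.004 m and linear speed of each of scraper, jar below 0.02 m/s and not (x of scraper in the frame of tray between -0.14 and 0.14 m and y of scraper in the frame of tray between -0.08 and 0.08 m)); the robot touches nothing.
It fails at once if the gripper or arm touches a carrot slice (contact force between any of the fingers, the arm and slice0 above 0.3 N or contact force between any of the fingers, the arm and slice1 above 0.3 N or contact force between any of the fingers, the arm and slice2 above 0.3 N or contact force between any of the fingers, the arm and slice3 above 0.3 N or contact force between any of the fingers, the arm and slice4 above 0.3 N).
It fails at once if the jar is tipped over (more than 0.6 rad) (angle between jar's own z axis and vertical above 0.6 rad).
It fails at once if the lemon, garlic or bowl is moved more than 30 mm (distance of any of lemon, garlic, bowl from where it was at the start of the episode above 0.03 m).
It also fails if it takes over 72 s, if anything falls off the work surface, if the arm or the gripper's body presses on something with over 40 N, if the wrist force passes 120 N, or if a joint passes its speed limit or range.

ROBOT

A 7-joint arm with a two-finger parallel gripper is mounted at the origin on the work surface. World frame = base frame: x ahead of the robot, y to its left, z up, the work surface at z = 0. Lengths are in mm, angles in rad, forces in N, time in s.
With the tool pointing down it reaches from about 425 to 1025 mm from the base axis. Payload 9.4 kg.
Tool frame: the origin (TCP) lies midway between the tips of the shut fingers; the grasp point (between the pads) lies 19 mm behind it; z points along the fingers, y is the line along which they close (so a half turn about z gives the same grasp; the last joint's range is limited). The gripper opens to 85 mm and grips with 20 to 120 N. Pads are 22 mm wide; open, the fingers measure 114 mm over their backs; the gripper's body (76 mm by 85 mm) begins 54 mm behind the grasp point. The pads swing forward as they close: fully open they stand 13 mm farther back than shut.
Start: joints at [-1.251, 0.599, -0.003, 1.599, 0.002, 0.943, -0.08], TCP at [280.194, 668.667, 231.275] pointing down, gripper open.
Joint ranges: [-2.57, 2.57], [-0.35, 1.97], [-1.29, 1.29], [0.11, 2.56], [-1.05, 4.19], [0.11, 1.86], [-2.63, 2.63]. Speed limits (rad/s): [2.22, 2.22, 3.01, 3.01, 3.14, 3.14, 3.14].

INTERFACE

Orientations are given as a unit quaternion [x, y, z, w].
In Python, from cell import telemetry, read_camera, ctrl, models gives the robot as it stands.
- The arm moves only by the shell command python3 -m jog 'ROWS' [FORCE]. ROWS is JSON, a list of rows, each a list of 3 entries, a list of its own where there are three numbers: the closure, from 0 (fully open) to 1 (shut), then the shift along the tool's x, y, z in mm, then the turn, a rotation vector about the tool's x, y, z in rad. In form: [[grip, [dx, dy, dz], [wx, wy, wz]], ...]. A call has 1 to 12 rows; each row shifts and turns the commanded pose from where the row before left it, along the tool's axes as they then stand; what a row does not reach is not made up. A row lasts 1/12 s, in which the tool goes at most 41.7 mm and 7.16 degrees, less where a joint would pass 70% of its speed; a pose out of reach is approached as far as the arm can. A call with a gripper value outside its range is refused whole. The fingers move at their own pace and stop on an object; FORCE is the grip in N (left out, the last holds). Time passes only in rows, so rows that do not move let the fingers close. It gives the time, the measured TCP pose, the force, the opening and the grip force at its end, in the units of the state.
- telemetry.get_obs(): the state, without advancing time (a new reading comes with each control period).
- read_camera(name): name is "side" or "top"; returns a dict with "img" (480x640x3 uint8, red, green, blue), "camera_matrix" (3x3 intrinsics, pixels), "R" (3x3) and "t" (3): a world point X has camera coordinates R X + t. Camera axes: x right, y down, z forward; pixel columns grow to the right and rows downward; lengths in mm; the calibration is good to about 2 mm. A picture is of the moment at which its call begins. There is no depth.
- ctrl.sign_off(): hands the job in; it is judged then, once.
Trained networks look in a picture, given as the dict that the camera call returned (one of the last four; its "shot" number tells which), for a name from the list of things; names that differ only in an ending like _2 or _b are one class to them, and where a whole thing is asked for, a point or a joint stands for the part that bears it (a point fixed in the world has none). Each returns a list of dicts, best first, with "p" (0 to 1); they miss things now and then, are a little off and sometimes report something else, mostly with a low value. They report only what shows in the picture. A call takes as long as a camera call.
- models.outline_of(picture, thing): "pixels" (480x640 bool, what is visible of it).
- models.pinpoint(picture, thing): "at" ([x, y, z] in mm, in the coordinates of the camera as it stood for that picture, good to about 4 mm: a listed point, or the origin of a listed thing).
The state is a dict: "time_s": time; "joints": joint angles; "joint_vel": joint speeds; "joint_torque": joint torques, N m; "eef_pos": TCP position; "ee_rot": TCP orientation; "contact_force": force on the tool from outside, world axes, zero at the start; "wrist_torque": the same for the moment, N m; "gripper_width": finger opening in mm; "grip_force": force on a finger pad.
Only numpy, scipy, OpenCV 4.12 (cv2) and the standard library are available. Lean on these libraries where they do the work, as an engineer would, in place of code of your own. Each camera call takes 0.05 s, during which the arm holds its last target. There are 200 camera calls.

## Working session

There is one attempt and no reset: what is moved stays moved. The work goes in short steps, Python scripts to look and compute and a shell command to move; the robot and the scene stay as the last step left them, time stands still between calls to the robot, and variables do not carry over. Pictures are saved under pics/ and viewed, at most 10 in all, crops included, and the job is handed in when it is done.

```bash
ls; mkdir -p pics; cat > h.py <<'E'
import numpy as np, cv2
from cell import telemetry, read_camera, ctrl, models
def world(p,at): return p["R"].T@(np.array(at)-p["t"])
def proj(p,X):
    c=p["R"]@np.array(X,float)+p["t"]; q=p["camera_matrix"]@c; return q[:2]/q[2]
def ray(p,uv,z):
    d=p["R"].T@np.linalg.inv(p["camera_matrix"])@np.array([uv[0],uv[1],1.]); o=-p["R"].T@p["t"]
    return o+d*(z-o[2])/d[2]
E
python3 - <<'E'
from h import *
np.set_printoptions(precision=1,suppress=True)
P={}
for n in("top","side"):
    p=P[n]=read_camera(n); p["R"]=np.array(p["R"]);p["t"]=np.array(p["t"]);p["camera_matrix"]=np.array(p["camera_matrix"])
    cv2.imwrite(f"pics/{n}0.png",p["img"][:,:,::-1])
    print(n,"cam at",-p["R"].T@p["t"])
    for o in ["board","tray","mat","jar","scraper","slice0_center","lemon","garlic","bowl"]:
        for r in models.pinpoint(p,o)[:7]:
            if r["p"]>.2: w=world(p,r["at"]); print(o,round(r["p"],2),w,proj(p,w))
print(telemetry.get_obs())
E
```

```text
pics
top cam at [538.7 -42.6 958.9]
board 0.69 [562.8 -25.9  -2.3] [293.7 251.5]
board 0.61 [508.7 -51.3  44.5] [305.7 277.1]
tray 0.65 [ 773.7 -103.6    2.1] [328.5 155.2]
tray 0.55 [ 565.6 -231.4    4.6] [388.3 249.5]
tray 0.4 [772.8  84.1  -2.7] [242.9 156.1]
mat 0.58 [597.3 333.8   3.9] [124.8 236.6]
jar 0.7 [ 548.7 -121.7   35. ] [339.2 257.5]
jar 0.39 [498.5  33.1  41.4] [264.8 282.4]
scraper 0.83 [467.4 285.7  -1.2] [147.7 297.4]
slice0_center 0.48 [507.4 -49.6  40.1] [304.9 277.7]
lemon 0.65 [772.1  81.4  -1.2] [244.  156.3]
lemon 0.31 [ 772.6 -106.3    0.1] [329.7 155.9]
garlic 0.64 [ 770.1 -100.8   -1.4] [327.1 157.2]
bowl 0.87 [ 591.9 -434.5   -0.8] [479.1 236.9]
bowl 0.45 [627.  -36.9  42.2] [298.4 220.1]
side cam at [ 367.8 -893.1  899.6]
board 0.71 [566.3 -27.2  -1.2] [293.  251.1]
tray 0.76 [ 565.  -236.3    4.1] [314.9 308.8]
mat 0.71 [597.3 330.8   1.1] [273.6 174. ]
mat 0.71 [770.7  83.8  -0.4] [349.6 211.1]
jar 0.75 [ 557.6 -121.2   36.9] [298.8 266.7]
jar 0.74 [644.2  26.5  43.2] [314.5 220.8]
jar 0.72 [769.9  82.8  -1.6] [349.4 211.7]
scraper 0.8 [461.8 285.8  -1. ] [235.  190.3]
slice0_center 0.64 [509.3 -51.6  38.7] [273.7 251.4]
lemon 0.6 [770.9  81.9   1.5] [349.9 211. ]
garlic 0.52 [ 768.2 -105.7    2.9] [372.9 254.1]
garlic 0.52 [ 562.3 -236.5   -1. ] [313.9 310.5]
bowl 0.73 [ 595.5 -436.7    0.8] [356.1 378.4]
bowl 0.48 [494.7  34.7  42.2] [261.1 230. ]
{'time_s': 1.0, 'joints': array([-1.3,  0.6, -0. ,  1.6,  0. ,  0.9, -0.1]), 'joint_vel': array([-0., -0.,  0., -0., -0., -0., -0.]), 'joint_torque': array([ -0. , -77.6,   1.6, -25.8,   0. ,   0. ,  -0. ]), 'eef_pos': array([280.2, 668.7, 231.3]), 'ee_rot': array([0.2, 1. , 0. , 0. ]), 'contact_force': array([-0.8,  0.3,  0.2]), 'wrist_torque': array([-0., -0.,  0.]), 'grip_force': 0.0, 'gripper_width': 85.3004688808715}
```

View pics/top0.png

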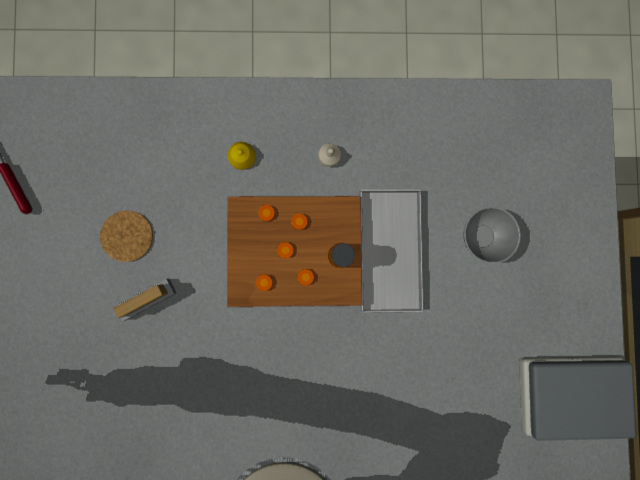

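```bash
cat >> h.py <<'E'
def cam(n):
    p=read_camera(n)
    for k in("R","t","camera_matrix"): p[k]=np.array(p[k])
    return p
def slices(p,z=46,amin=60):
    "orange blobs, rayed to the plane z"
    hsv=cv2.cvtColor(p["img"],cv2.COLOR_RGB2HSV)
    m=cv2.inRange(hsv,(5,180,120),(18,255,255))
    n,l,s,c=cv2.connectedComponentsWithStats(m)
    return [(s[i,4],c[i],ray(p,c[i],z)) for i in range(1,n) if s[i,4]>amin]
def quad(p,o):
    for r in models.outline_of(p,o)[:1]:
        m=r["pixels"].astype(np.uint8); c=max(cv2.findContours(m,0,2)[0],key=cv2.contourArea)
        return r["p"],cv2.boxPoints(cv2.minAreaRect(c))
E
python3 - <<'E'
from h import *
np.set_printoptions(precision=2,suppress=True)
for n in("top","side"):
    p=cam(n)
    for s in slices(p): print(n,*s)
    if n=="top":
        for o,z in (("board",36),("tray",26),("scraper",22),("mat",6),("jar",85+36)):
            q=quad(p,o)
            if q: print(o,q[0],*[ray(p,u,z)[:2] for u in q[1]])
print(telemetry.get_obs()["ee_rot"].round(4))
E
```

```text
top 130 [298.3  199.83] [668.95 -36.99  46.  ]
top 65 [344.63 197.88] [ 672.7  -133.59   46.  ]
top 230 [265.54 212.15] [643.55  30.9   46.  ]
top 63 [288.51 208.35] [651.25 -16.59  46.  ]
top 236 [298.01 220.42] [626.02 -36.13  46.  ]
top 64 [322.58 214.88] [637.3 -87.2  46. ]
top 240 [284.24 250.15] [564.6   -7.37  46.  ]
top 319 [248.07 263.58] [537.6   66.86  46.  ]
top 340 [302.86 273.29] [516.68 -45.43  46.  ]
top 350 [260.13 281.35] [501.03  42.25  46.  ]
top 139 [335.17 272.27] [ 518.16 -112.11   46.  ]
top 65 [325.98 294.86] [471.99 -92.67  46.  ]
board 0.84 [681.11 114.03] [ 680.15 -171.46] [ 445.31 -168.06] [448.66 113.31]
tray 0.74 [ 693.59 -168.63] [ 694.37 -300.84] [ 432.44 -297.31] [ 432.92 -167.2 ]
scraper 0.87 [450.52 351.39] [511.77 235.96] [477.03 217.3 ] [416.15 332.71]
mat 0.84 [652.24 384.03] [651.75 278.63] [544.8  277.27] [545.69 382.01]
jar 0.76 [575.44 -93.35] [ 575.1  -142.95] [ 529.48 -142.34] [529.92 -92.9 ]
side 82 [313.57 220.28] [641.48  26.35  46.  ]
side 71 [290.06 234.66] [564.5  -10.35  46.  ]
side 94 [314.57 237.69] [623.83 -41.02  46.  ]
[ 0.2   0.98 -0.    0.  ]
```

The top view shows the jar at (342,255), the scraper at (145,300), the mat at (126,236), the tray at (392,250) and five slices at about (267,213), (300,221), (286,250), (306,277) and (264,282). The board and tray are square to the world axes. I'll turn the tool square, then go above the jar.

```bash
python3 -m jog '[[0,[0,0,0],[0,0,-0.1]],[0,[0,0,0],[0,0,-0.1]],[0,[0,0,0],[0,0,-0.1]],[0,[0,0,0],[0,0,-0.1]],[0,[-11.4,-33,0],[0,0,0]],[0,[-11.4,-33,0],[0,0,0]],[0,[-11.4,-33,0],[0,0,0]],[0,[-11.4,-33,0],[0,0,0]],[0,[-11.4,-33,0],[0,0,0]],[0,[-11.4,-33,0],[0,0,0]],[0,[-11.4,-33,0],[0,0,0]],[0,[-11.4,-33,0],[0,0,0]]]'
python3 -m jog '[[0,[-11.4,-33,0],[0,0,0]],[0,[-11.4,-33,0],[0,0,0]],[0,[-11.4,-33,0],[0,0,0]],[0,[-11.4,-33,0],[0,0,0]],[0,[-11.4,-33,0],[0,0,0]],[0,[-11.4,-33,0],[0,0,0]],[0,[-11.4,-33,0],[0,0,0]],[0,[-11.4,-33,0],[0,0,0]],[0,[-11.4,-33,0],[0,0,0]],[0,[-11.4,-33,0],[0,0,0]],[0,[-11.4,-33,0],[0,0,0]],[0,[-11.4,-33,0],[0,0,0]]]'
python3 -m jog '[[0,[-11.4,-33,0],[0,0,0]],[0,[-11.4,-33,0],[0,0,0]],[0,[-11.4,-33,0],[0,0,0]],[0,[-11.4,-33,0],[0,0,0]],[0,[0,0,0],[0,0,0]],[0,[0,0,0],[0,0,0]]]'
```

```text
time_s: 2.35
eef_pos: [372.6, 403.4, 231.5]
ee_rot: [-0.002, 1.0, 0.0, 0.0]
contact_force: [1.4, -0.9, -0.4]
gripper_width: 85.2
grip_force: 0.0
time_s: 3.35
eef_pos: [510.8, 7.7, 231.6]
ee_rot: [-0.002, 1.0, 0.0, 0.0]
contact_force: [0.5, -0.6, -0.2]
gripper_width: 85.3
grip_force: 0.0
time_s: 3.85
eef_pos: [556.5, -124.7, 231.1]
ee_rot: [0.0, 1.0, -0.0, 0.0]
contact_force: [0.8, 0.7, -0.1]
gripper_width: 85.3
grip_force: 0.0
```

```bash
python3 -m jog '[[0,[3,5,28],[0,0,0]],[0,[0,0,28],[0,0,0]],[0,[0,0,28],[0,0,0]],[0,[0,0,28],[0,0,0]],[0,[0,0,28],[0,0,0]],[0,[0,0,26],[0,0,0]],[0,[0,0,0],[0,0,0]],[1,[0,0,0],[0,0,0]],[1,[0,0,0],[0,0,0]],[1,[0,0,0],[0,0,0]],[1,[0,0,0],[0,0,0]],[1,[0,0,0],[0,0,0]]]' 40
python3 -m jog '[[1,[0,0,0],[0,0,0]],[1,[0,0,0],[0,0,0]],[1,[0,0,0],[0,0,0]],[1,[0,0,0],[0,0,0]],[1,[0,0,-10],[0,0,0]],[1,[0,0,-20],[0,0,0]],[1,[0,0,-30],[0,0,0]],[1,[0,0,-30],[0,0,0]],[1,[0,0,-10],[0,0,0]],[1,[0,0,0],[0,0,0]],[1,[0,0,0],[0,0,0]]]'
python3 - <<'E'
from h import *
p=cam("side"); cv2.imwrite("pics/side1.png",p["img"][120:400,140:480,::-1].repeat(2,0).repeat(2,1))
E
```

```text
time_s: 4.85
eef_pos: [554.3, -117.7, 67.4]
ee_rot: [-0.001, 1.0, -0.0, 0.002]
contact_force: [-1.0, -0.0, 7.4]
gripper_width: 48.2
grip_force: 41.1
time_s: 5.77
eef_pos: [553.3, -117.4, 166.0]
ee_rot: [-0.002, 1.0, -0.0, 0.001]
contact_force: [-0.6, -0.6, -3.5]
gripper_width: 48.0
grip_force: 42.6
```

View pics/side1.png

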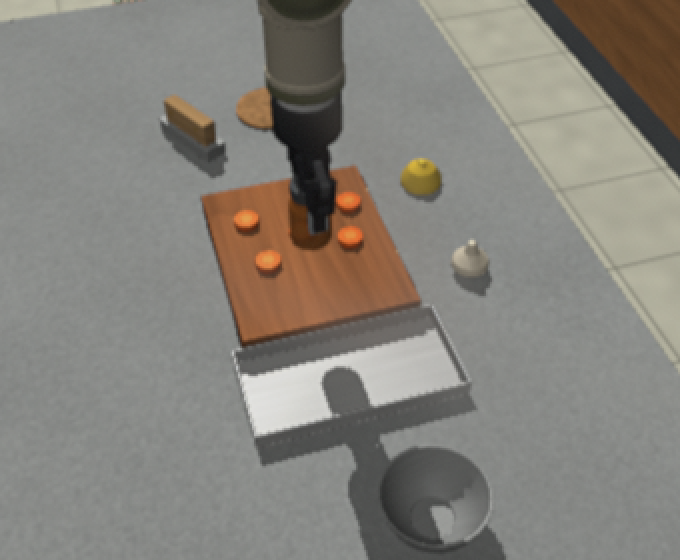

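The jar hangs straight in the fingers, at about (310,210) in the crop, and all five slices are still lying on the board (one hidden behind the jar). Next I carry the jar to the mat.

```bash
python3 -m jog '[[1,[-1,12,0],[0,0,0]],[1,[-2,22,0],[0,0,0]],[1,[-3,30,0],[0,0,0]],[1,[-3,30,0],[0,0,0]],[1,[-3,30,0],[0,0,0]],[1,[-3,30,0],[0,0,0]],[1,[-3,30,0],[0,0,0]],[1,[-3,30,0],[0,0,0]],[1,[-3,30,0],[0,0,0]],[1,[-3,30,0],[0,0,0]],[1,[-3,30,0],[0,0,0]],[1,[-3,30,0],[0,0,0]]]'
python3 -m jog '[[1,[-3,30,0],[0,0,0]],[1,[-3,30,0],[0,0,0]],[1,[-3,30,0],[0,0,0]],[1,[-2,20,0],[0,0,0]],[1,[-1,8,10],[0,0,0]],[1,[0,0,25],[0,0,0]],[1,[0,0,30],[0,0,0]],[1,[0,0,30],[0,0,0]],[1,[0,0,15],[0,0,0]],[1,[0,0,5],[0,0,0]],[1,[0,0,0],[0,0,0]],[1,[0,0,0],[0,0,0]]]'
```

```text
time_s: 6.82
eef_pos: [583.9, 218.9, 163.4]
ee_rot: [-0.002, 1.0, -0.001, -0.001]
contact_force: [0.5, 0.3, -2.5]
gripper_width: 48.1
grip_force: 42.5
time_s: 7.82
eef_pos: [596.7, 334.4, 49.9]
ee_rot: [-0.001, 1.0, -0.0, -0.0]
contact_force: [0.2, -0.1, -1.8]
gripper_width: 48.1
grip_force: 42.5
```

```bash
python3 -m jog '[[1,[0,-3,5],[0,0,0]],[1,[0,0,3],[0,0,0]],[1,[0,0,2],[0,0,0]],[1,[0,0,0],[0,0,0]]]'
python3 -m jog '[[1,[0,0,1],[0,0,0]],[1,[0,0,0],[0,0,0]],[1,[0,0,0],[0,0,0]]]'
python3 -m jog '[[1,[0,0,1],[0,0,0]],[1,[0,0,0],[0,0,0]],[1,[0,0,0],[0,0,0]]]'
```

```text
time_s: 8.15
eef_pos: [596.9, 331.6, 40.5]
ee_rot: [-0.002, 1.0, 0.0, 0.0]
contact_force: [-0.3, -0.4, -1.7]
gripper_width: 48.2
grip_force: 42.6
time_s: 8.4
eef_pos: [596.9, 331.8, 39.5]
ee_rot: [-0.002, 1.0, 0.0, 0.0]
contact_force: [-0.4, 0.5, -2.6]
gripper_width: 48.6
grip_force: 42.6
time_s: 8.65
eef_pos: [596.9, 331.7, 38.3]
ee_rot: [-0.002, 1.0, -0.0, -0.0]
contact_force: [-0.3, -0.3, -2.6]
gripper_width: 48.4
grip_force: 42.6
```

```bash
python3 -m jog '[[1,[0,0,1],[0,0,0]],[1,[0,0,0],[0,0,0]],[1,[0,0,0],[0,0,0]]]'
python3 -m jog '[[1,[0,0,1],[0,0,0]],[1,[0,0,0],[0,0,0]],[1,[0,0,0],[0,0,0]]]'
python3 -m jog '[[1,[0,0,1],[0,0,0]],[1,[0,0,0],[0,0,0]],[1,[0,0,0],[0,0,0]]]'
```

```text
time_s: 8.9
eef_pos: [597.0, 331.8, 37.5]
ee_rot: [-0.002, 1.0, 0.0, 0.0]
contact_force: [-0.5, 0.0, 1.9]
gripper_width: 48.4
grip_force: 42.8
time_s: 9.15
eef_pos: [596.9, 331.7, 37.5]
ee_rot: [-0.002, 1.0, 0.0, 0.0]
contact_force: [-3.3, -2.4, 10.6]
gripper_width: 48.3
grip_force: 43.8
time_s: 9.4
eef_pos: [597.0, 331.8, 37.4]
ee_rot: [-0.002, 1.0, 0.0, 0.0]
contact_force: [-5.8, -2.0, 18.9]
gripper_width: 48.5
grip_force: 44.8
```

```bash
python3 -m jog '[[1,[0,0,-2],[0,0,0]],[0.5,[0,0,0],[0,0,0]],[0.3,[0,0,0],[0,0,0]],[0,[0,0,0],[0,0,0]],[0,[0,0,0],[0,0,0]],[0,[0,0,0],[0,0,0]],[0,[0,0,0],[0,0,0]],[0,[0,0,-15],[0,0,0]],[0,[0,0,-30],[0,0,0]],[0,[0,0,-40],[0,0,0]],[0,[0,0,-40],[0,0,0]],[0,[0,0,-25],[0,0,0]]]'
python3 -m jog '[[0,[20,-15,-10],[0,0,0.1]],[0,[0,0,0],[0,0,0.1]],[0,[0,0,0],[0,0,0.1]],[0,[0,0,0],[0,0,0.1]],[0,[0,0,0],[0,0,0.1]],[0,[0,0,0],[0,0,0.1]],[0,[0,0,0],[0,0,0.1]],[0,[0,0,0],[0,0,0.1]],[0,[0,0,0],[0,0,0.1]],[0,[0,0,0],[0,0,0.1]],[0,[0,0,0],[0,0,0.08]]]'
python3 - <<'E'
from h import *
np.set_printoptions(precision=2,suppress=True)
for n in("top","side"):
    p=cam(n); cv2.imwrite(f"pics/{n}2.png",p["img"][120:420,60:460,::-1].repeat(2,0).repeat(2,1))
    for o in ["mat","jar","scraper"]:
        for r in models.pinpoint(p,o)[:1]: print(n,o,round(r["p"],2),world(p,r["at"]))
    # wooden grip: long edges
    r=models.outline_of(p,"scraper")[0]; hsv=cv2.cvtColor(p["img"],cv2.COLOR_RGB2HSV)
    m=(r["pixels"]&(hsv[:,:,1]>70)).astype(np.uint8)
    b=cv2.boxPoints(cv2.minAreaRect(cv2.findNonZero(m))); w=np.array([ray(p,u,60)[:2] for u in b]); print(n,m.sum(),w.ravel(),w.mean(0),np.degrees(np.arctan2(*(w-np.roll(w,1,0)).T[::-1])))
print(telemetry.get_obs()["eef_pos"],telemetry.get_obs()["ee_rot"])
E
```

```text
time_s: 10.4
eef_pos: [597.9, 332.1, 191.2]
ee_rot: [-0.002, 1.0, 0.001, 0.002]
contact_force: [-0.2, 0.4, 0.1]
gripper_width: 85.3
grip_force: 0.0
time_s: 11.32
eef_pos: [576.8, 316.7, 197.2]
ee_rot: [0.515, 0.857, -0.0, -0.0]
contact_force: [0.2, -1.1, -0.0]
gripper_width: 85.4
grip_force: 0.0
top mat 0.67 [595.14 329.39   2.07]
top scraper 0.86 [463.11 288.66   1.13]
top 686 [452.18 333.36 502.76 238.45 480.12 226.22 429.75 321.12] [466.2  279.79] [  28.62  -61.95 -151.62  117.96]
side mat 0.95 [597.97 331.47  -0.32]
side jar 0.75 [600.43 334.69   2.53]
side scraper 0.58 [461.7  279.95   1.84]
side 275 [738.46  75.5  790.28  59.35 763.85  -9.66 714.07   5.82] [751.66  32.75] [  70.71  -17.31 -110.95  162.73]
[577.02 316.48 197.32] [ 0.51  0.86  0.   -0.  ]
```

View pics/side2.png

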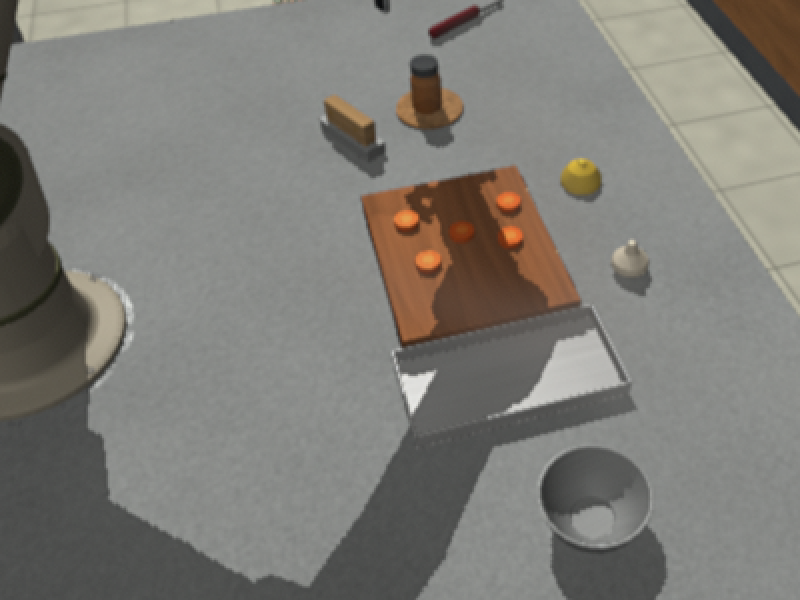

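The jar stands upright in the middle of the mat (425,85), and the scraper at (350,125) is untouched. The slices are unmoved. Now the scraper.

```bash
python3 -m jog '[[0,[6,-28,0],[0,0,0]],[0,[6,-29,0],[0,0,0]],[0,[6,-29,0],[0,0,0]],[0,[6,-29,15],[0,0,0]],[0,[0,0,30],[0,0,0]],[0,[0,0,30],[0,0,0]],[0,[0,0,25],[0,0,0]],[0,[0,0,0],[0,0,0]]]' 60
python3 - <<'E'
from h import *
p=cam("side"); cv2.imwrite("pics/side3.png",cv2.resize(p["img"][100:260,150:370,::-1],None,fx=3,fy=3))
E
```

```text
time_s: 12.48
eef_pos: [462.5, 282.3, 93.9]
ee_rot: [0.512, 0.859, -0.002, -0.001]
contact_force: [-1.1, -1.1, 0.4]
gripper_width: 85.3
grip_force: 0.0
```

View pics/side3.png

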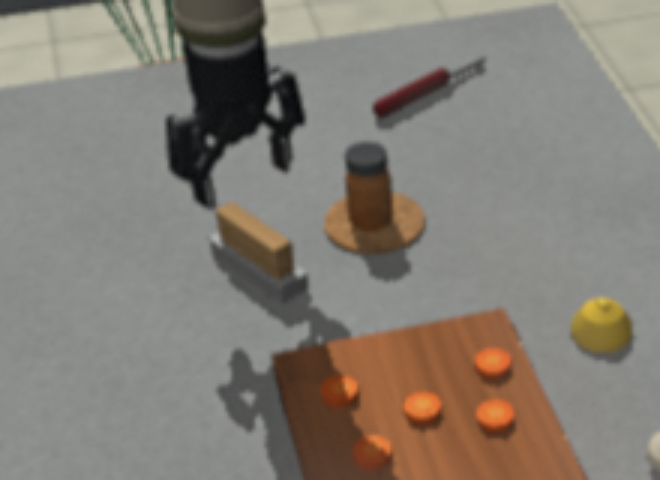

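The fingers, at (205,190) and (280,160), straddle the scraper grip at (255,240) with their closing line across it. Next: go down and close.

```bash
python3 -m jog '[[0,[0,1,25],[0,0,0]],[0,[0,0,25],[0,0,0]],[0,[0,0,10],[0,0,0]],[0,[0,0,0],[0,0,0]],[0.6,[0,0,0],[0,0,0]],[1,[0,0,0],[0,0,0]],[1,[0,0,0],[0,0,0]],[1,[0,0,0],[0,0,0]],[1,[0,0,0],[0,0,0]],[1,[0,0,0],[0,0,0]],[1,[0,0,0],[0,0,0]],[1,[0,0,0],[0,0,0]]]' 80
python3 -m jog '[[1,[0,0,0],[0,0,0]],[1,[0,0,0],[0,0,0]],[1,[0,0,0],[0,0,0]]]'
```

```text
time_s: 13.53
eef_pos: [465.4, 283.9, 38.3]
ee_rot: [0.513, 0.858, 0.001, 0.0]
contact_force: [-1.3, 0.1, 9.0]
gripper_width: 22.5
grip_force: 78.3
time_s: 13.78
eef_pos: [465.4, 284.0, 38.3]
ee_rot: [0.513, 0.859, 0.001, 0.0]
contact_force: [-1.8, -0.6, 8.8]
gripper_width: 23.0
grip_force: 78.3
```

The grasp came out about 8 mm high, so I'll regrasp lower for a firmer hold.

```bash
python3 -m jog '[[0,[0,0,0],[0,0,0]],[0,[0,0,0],[0,0,0]],[0,[0,0,0],[0,0,0]],[0,[0,0,0],[0,0,0]],[0,[0,0,5],[0,0,0]],[0,[0,0,5],[0,0,0]],[0,[0,0,0],[0,0,0]]]' 80
python3 -m jog '[[1,[0,0,0],[0,0,0]],[1,[0,0,0],[0,0,0]],[1,[0,0,0],[0,0,0]],[1,[0,0,0],[0,0,0]],[1,[0,0,0],[0,0,0]],[1,[0,0,0],[0,0,0]],[1,[0,0,0],[0,0,0]],[1,[0,0,0],[0,0,0]],[1,[0,0,0],[0,0,0]],[1,[0,0,0],[0,0,0]]]'
```

```text
time_s: 14.37
eef_pos: [464.8, 283.5, 26.2]
ee_rot: [0.513, 0.859, -0.001, -0.0]
contact_force: [1.0, -0.4, -0.6]
gripper_width: 85.2
grip_force: 0.0
time_s: 15.2
eef_pos: [465.2, 283.7, 27.6]
ee_rot: [0.513, 0.859, 0.0, 0.0]
contact_force: [-1.5, -1.6, 6.1]
gripper_width: 23.1
grip_force: 79.1
```

```bash
python3 -m jog '[[1,[0,0,-10],[0,0,0]],[1,[0,0,-30],[0,0,0]],[1,[0,0,-35],[0,0,0]],[1,[0,0,-35],[0,0,-0.06]],[1,[0,0,0],[0,0,-0.12]],[1,[0,0,0],[0,0,-0.12]],[1,[0,0,0],[0,0,-0.12]],[1,[0,0,0],[0,0,-0.12]],[1,[0,0,0],[0,0,-0.12]],[1,[0,0,0],[0,0,-0.12]],[1,[0,0,0],[0,0,-0.12]],[1,[0,0,0],[0,0,-0.12]]]'
python3 -m jog '[[1,[0,0,0],[0,0,-0.06]],[1,[-4,-15,0],[0,0,0]],[1,[-9,-30,0],[0,0,0]],[1,[-9,-30,0],[0,0,0]],[1,[-9,-30,0],[0,0,0]],[1,[-9,-30,0],[0,0,0]],[1,[-9,-30,0],[0,0,0]],[1,[-6,-20,0],[0,0,0]],[1,[0,-5,0],[0,0,0]],[1,[0,0,0],[0,0,0]],[1,[0,0,0],[0,0,0]]]'
python3 - <<'E'
from h import *
p=cam("side"); cv2.imwrite("pics/side4.png",cv2.resize(p["img"][120:340,180:400,::-1],None,fx=2.7,fy=2.7))
E
```

```text
time_s: 16.2
eef_pos: [465.0, 283.4, 137.6]
ee_rot: [0.025, 1.0, -0.0, 0.0]
contact_force: [0.0, -0.1, -2.0]
gripper_width: 22.5
grip_force: 79.0
time_s: 17.12
eef_pos: [520.5, 94.2, 137.5]
ee_rot: [-0.001, 1.0, 0.0, -0.0]
contact_force: [0.4, 0.4, -2.5]
gripper_width: 23.1
grip_force: 78.9
```

View pics/side4.png

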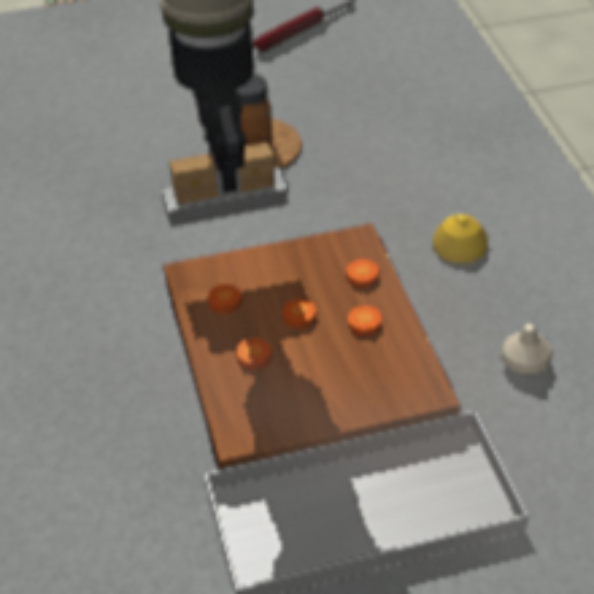

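The scraper is held level and square to the board; its foot runs (165,215)–(287,190). The slices are in their original places and the jar is on the mat. I'll lower it behind the slices until it touches the board.

```bash
python3 -m jog '[[1,[0,-5,20],[0,0,0]],[1,[0,0,30],[0,0,0]],[1,[0,0,17],[0,0,0]],[1,[0,0,2],[0,0,0]],[1,[0,0,0],[0,0,0]],[1,[0,0,0],[0,0,0]]]'
python3 -m jog '[[1,[0,0,2],[0,0,0]],[1,[0,0,0],[0,0,0]],[1,[0,0,0],[0,0,0]]]'
python3 -m jog '[[1,[0,0,2],[0,0,0]],[1,[0,0,0],[0,0,0]],[1,[0,0,0],[0,0,0]]]'
```

```text
time_s: 17.67
eef_pos: [521.0, 90.0, 68.9]
ee_rot: [-0.002, 1.0, 0.0, 0.0]
contact_force: [-0.7, -0.8, -1.2]
gripper_width: 23.0
grip_force: 78.9
time_s: 17.92
eef_pos: [521.2, 89.1, 67.1]
ee_rot: [-0.002, 1.0, 0.0, 0.001]
contact_force: [-0.2, 0.5, -1.7]
gripper_width: 22.9
grip_force: 78.9
time_s: 18.17
eef_pos: [520.9, 88.8, 64.4]
ee_rot: [-0.002, 1.0, 0.0, 0.0]
contact_force: [-0.7, -0.5, -2.6]
gripper_width: 22.9
grip_force: 78.9
```

```bash
python3 -m jog '[[1,[0,-5,0],[0,0,0]],[1,[0,-10,0],[0,0,0]],[1,[0,-10,0],[0,0,0]],[1,[0,-10,0],[0,0,0]],[1,[0,-10,0],[0,0,0]],[1,[0,-10,0],[0,0,0]],[1,[0,-10,0],[0,0,0]],[1,[0,-10,0],[0,0,0]],[1,[0,-10,0],[0,0,0]],[1,[0,-10,0],[0,0,0]],[1,[0,-10,0],[0,0,0]],[1,[0,-10,0],[0,0,0]]]'
python3 -m jog '[[1,[0,-10,0],[0,0,0]],[1,[0,-10,0],[0,0,0]],[1,[0,-10,0],[0,0,0]],[1,[0,-10,0],[0,0,0]],[1,[0,-5,0],[0,0,0]],[1,[0,0,0],[0,0,0]]]'
python3 - <<'E'
from h import *
p=cam("side"); cv2.imwrite("pics/side5.png",cv2.resize(p["img"][120:340,180:400,::-1],None,fx=2.7,fy=2.7))
E
```

```text
time_s: 19.17
eef_pos: [521.2, -27.1, 64.3]
ee_rot: [-0.002, 1.0, -0.0, 0.0]
contact_force: [-0.2, 0.7, -2.3]
gripper_width: 23.4
grip_force: 79.0
time_s: 19.67
eef_pos: [521.2, -72.8, 64.3]
ee_rot: [-0.001, 1.0, -0.0, -0.0]
contact_force: [0.2, 0.3, -2.1]
gripper_width: 23.3
grip_force: 79.0
```

View pics/side5.png

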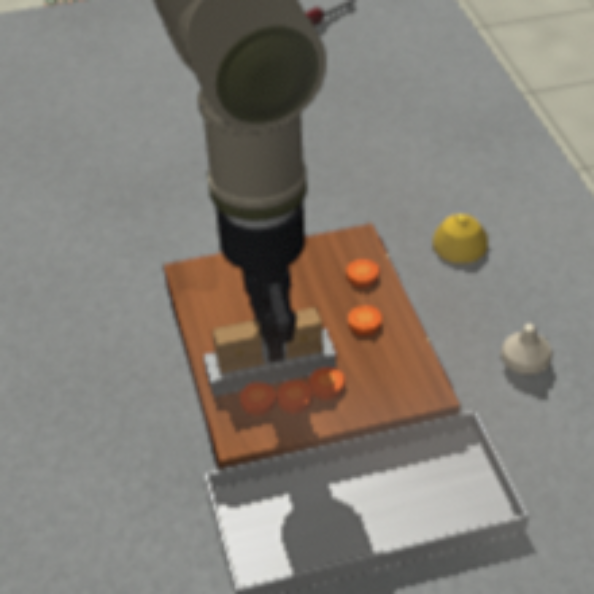

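The foot has three slices lined up ahead of it at (257,398), (293,395) and (325,383), the last near the foot's end. I'll back off slightly, shift 12 mm toward +x, and push on over the edge.

```bash
python3 -m jog '[[1,[0,6,0],[0,0,0]],[1,[-6,0,0],[0,0,0]],[1,[-6,0,0],[0,0,0]],[1,[0,-6,0],[0,0,0]],[1,[0,-8,0],[0,0,0]],[1,[0,-10,0],[0,0,0]],[1,[0,-10,0],[0,0,0]],[1,[0,-10,0],[0,0,0]],[1,[0,-10,0],[0,0,0]],[1,[0,-10,0],[0,0,0]],[1,[0,-10,0],[0,0,0]],[1,[0,-10,0],[0,0,0]]]'
python3 -m jog '[[1,[0,-10,0],[0,0,0]],[1,[0,-10,0],[0,0,0]],[1,[0,-10,0],[0,0,0]],[1,[0,-5,0],[0,0,0]],[1,[0,0,0],[0,0,0]],[1,[0,0,0],[0,0,0]]]'
python3 - <<'E'
from h import *
p=cam("side"); cv2.imwrite("pics/side6.png",cv2.resize(p["img"][120:340,180:400,::-1],None,fx=2.7,fy=2.7))
E
```

```text
time_s: 20.72
eef_pos: [533.5, -150.4, 64.3]
ee_rot: [-0.001, 1.0, -0.0, 0.0]
contact_force: [0.0, 0.2, -2.4]
gripper_width: 23.0
grip_force: 79.0
time_s: 21.22
eef_pos: [533.6, -184.2, 64.2]
ee_rot: [-0.001, 1.0, 0.0, -0.0]
contact_force: [-0.4, 0.3, -2.1]
gripper_width: 22.8
grip_force: 79.0
```

View pics/side6.png

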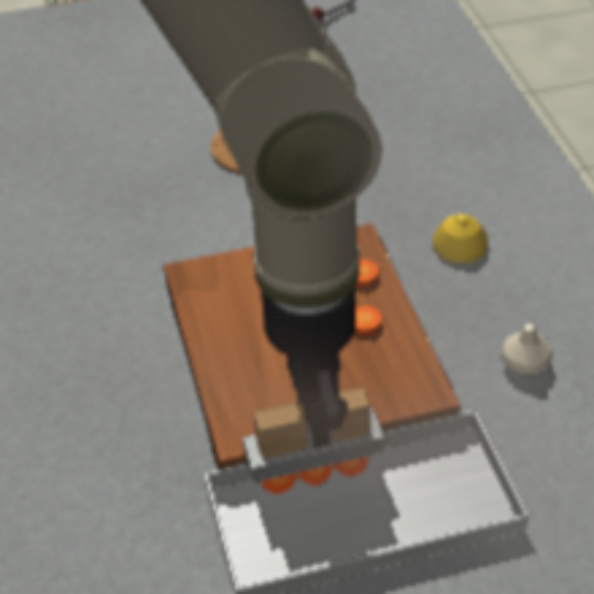

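The three slices have gone over the edge into the tray, at (278,482), (315,473) and (350,464). I'll lift and go round for the other two.

```bash
python3 -m jog '[[1,[0,0,-15],[0,0,0]],[1,[0,0,-20],[0,0,0]],[1,[-5,15,-5],[0,0,0]],[1,[-10,28,0],[0,0,0]],[1,[-10,30,0],[0,0,0]],[1,[-10,30,0],[0,0,0]],[1,[-10,30,0],[0,0,0]],[1,[-10,30,0],[0,0,0]],[1,[-10,30,0],[0,0,0]],[1,[-10,30,0],[0,0,0]],[1,[-10,30,0],[0,0,0]],[1,[-6,15,0],[0,0,0]]]'
python3 -m jog '[[1,[-5,5,0],[0,0,0]],[1,[0,0,0],[0,0,0]],[1,[0,0,0],[0,0,0]]]'
python3 - <<'E'
from h import *
np.set_printoptions(precision=1,suppress=True)
for n in ("top","side"):
    p=cam(n)
    for r in models.pinpoint(p,"slice0_center")[:6]: print(n,round(r["p"],2),world(p,r["at"]),proj(p,world(p,r["at"])))
    for s in slices(p,20,40): print(*s)
E
```

```text
time_s: 22.27
eef_pos: [624.2, 90.5, 104.3]
ee_rot: [-0.004, 1.0, 0.001, 0.0]
contact_force: [0.8, 0.9, -1.8]
gripper_width: 22.9
grip_force: 79.1
time_s: 22.52
eef_pos: [628.4, 88.1, 104.0]
ee_rot: [-0.002, 1.0, -0.001, -0.0]
contact_force: [-0.7, -0.7, -2.2]
gripper_width: 23.0
grip_force: 79.1
top 0.42 [ 533.5 -185.6   19.2] [368.5 264.5]
top 0.2 [628.7  90.4  78.7] [234.2 217.8]
124 [268.  212.5] [645.7  27.9  20. ]
186 [299.  221.5] [626.2 -38.   20. ]
51 [364.6 250. ] [ 564.3 -177.6   20. ]
53 [365.1 266.2] [ 529.8 -178.1   20. ]
49 [365.2 281.8] [ 496.7 -177.8   20. ]
side 0.65 [ 532.2 -184.2   19.1] [295.9 291.9]
47 [313.9 220. ] [650.9  55.1  20. ]
52 [314.  237.7] [630.1 -14.7  20. ]
60 [294.6 294. ] [ 527.4 -190.2   20. ]
127 [282.2 295.2] [ 497.5 -185.    20. ]
```

All three lean inside the tray at y≈-182, z≈19, which is within limits. Second sweep.

```bash
python3 -m jog '[[1,[0,2,20],[0,0,0]],[1,[0,0,15],[0,0,0]],[1,[0,0,3],[0,0,0]],[1,[0,0,0],[0,0,0]],[1,[0,0,0],[0,0,0]]]'
python3 -m jog '[[1,[0,0,1],[0,0,0]],[1,[0,-5,0],[0,0,0]],[1,[0,-10,0],[0,0,0]],[1,[0,-10,0],[0,0,0]],[1,[0,-10,0],[0,0,0]],[1,[0,-10,0],[0,0,0]],[1,[0,-10,0],[0,0,0]],[1,[0,-10,0],[0,0,0]],[1,[0,-10,0],[0,0,0]],[1,[0,-10,0],[0,0,0]],[1,[0,-10,0],[0,0,0]],[1,[0,-10,0],[0,0,0]]]'
python3 -m jog '[[1,[0,-10,0],[0,0,0]],[1,[0,-10,0],[0,0,0]],[1,[0,-10,0],[0,0,0]],[1,[0,-10,0],[0,0,0]],[1,[0,-5,0],[0,0,0]],[1,[0,0,0],[0,0,0]]]'
python3 - <<'E'
from h import *
p=cam("side"); cv2.imwrite("pics/side7.png",cv2.resize(p["img"][120:340,180:400,::-1],None,fx=2.7,fy=2.7))
E
```

```text
time_s: 23.13
eef_pos: [628.9, 90.6, 66.7]
ee_rot: [-0.001, 1.0, -0.0, 0.0]
contact_force: [1.1, -0.3, -1.2]
gripper_width: 22.6
grip_force: 79.1
time_s: 24.13
eef_pos: [629.1, -14.8, 65.3]
ee_rot: [-0.002, 1.0, 0.0, 0.0]
contact_force: [0.1, 0.3, -2.8]
gripper_width: 23.0
grip_force: 79.1
time_s: 24.63
eef_pos: [629.1, -60.9, 65.2]
ee_rot: [-0.001, 1.0, -0.0, -0.0]
contact_force: [0.5, -1.1, -2.6]
gripper_width: 23.2
grip_force: 79.1
```

View pics/side7.png

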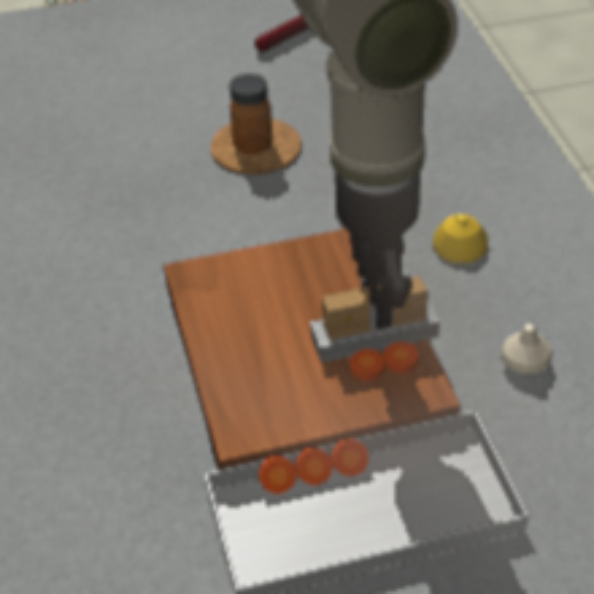

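The last two slices, (367,364) and (401,356), sit well inside the foot's length, and three lean in the tray. Continuing over the edge.

```bash
python3 -m jog '[[1,[0,-6,0],[0,0,0]],[1,[0,-10,0],[0,0,0]],[1,[0,-10,0],[0,0,0]],[1,[0,-10,0],[0,0,0]],[1,[0,-10,0],[0,0,0]],[1,[0,-10,0],[0,0,0]],[1,[0,-10,0],[0,0,0]],[1,[0,-10,0],[0,0,0]],[1,[0,-10,0],[0,0,0]],[1,[0,-10,0],[0,0,0]],[1,[0,-10,0],[0,0,0]],[1,[0,-10,0],[0,0,0]]]'
python3 -m jog '[[1,[0,-8,0],[0,0,0]],[1,[0,0,0],[0,0,0]],[1,[0,0,0],[0,0,0]],[1,[0,0,-20],[0,0,0]],[1,[0,0,-30],[0,0,0]],[1,[0,0,-25],[0,0,0]],[1,[0,25,0],[0,0,0]],[1,[0,35,0],[0,0,0]],[1,[0,35,0],[0,0,0]],[1,[0,35,0],[0,0,0]],[1,[0,30,0],[0,0,0]],[1,[0,0,0],[0,0,0]]]'
python3 - <<'E'
from h import *
np.set_printoptions(precision=1,suppress=True)
for n in ("top","side"):
    p=cam(n)
    for r in models.pinpoint(p,"slice0_center")[:6]: print(n,round(r["p"],2),world(p,r["at"]))
    for s in slices(p,20,40): print(*s)
cv2.imwrite("pics/side8.png",cv2.resize(p["img"][120:340,180:400,::-1],None,fx=2.7,fy=2.7))
E
```

```text
time_s: 25.68
eef_pos: [629.7, -175.9, 65.3]
ee_rot: [-0.002, 1.0, -0.0, 0.0]
contact_force: [-1.0, 0.7, -2.5]
gripper_width: 23.0
grip_force: 79.1
time_s: 26.68
eef_pos: [629.1, -12.7, 140.6]
ee_rot: [-0.007, 1.0, 0.003, 0.0]
contact_force: [-0.5, 1.4, -2.4]
gripper_width: 23.0
grip_force: 79.2
top 0.64 [ 532.1 -186.5   20.7]
43 [364.7 249.8] [ 564.7 -177.7   20. ]
43 [365.3 266. ] [ 530.2 -178.4   20. ]
42 [365.4 282.1] [ 496.2 -178.2   20. ]
side 0.65 [ 532.9 -183.2   17.9]
126 [282.3 295.2] [ 497.6 -185.1   20. ]
52 [294.7 294.6] [ 527.1 -192.    20. ]
```

View pics/side8.png

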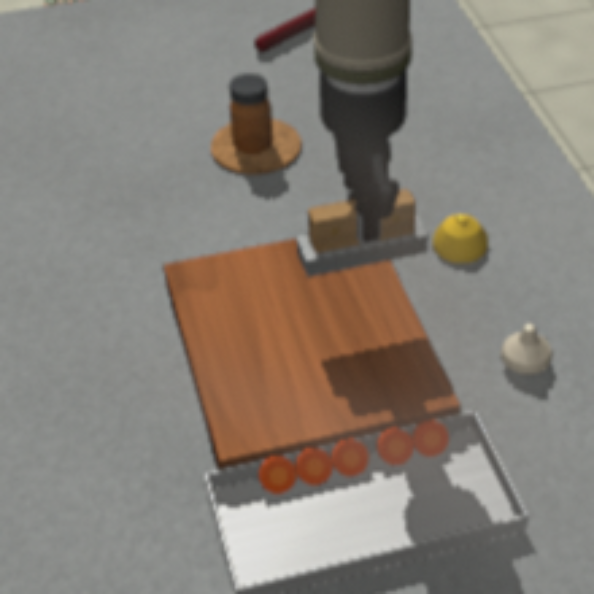

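All five slices lie in the tray, in a row from (278,475) to (430,438), and the board is empty. Now I'll set the scraper on the bare worktop at about (480,210).

```bash
python3 -m jog '[[1,[8,14,0],[0,0,0]],[1,[16,25,0],[0,0,0]],[1,[16,25,0],[0,0,0]],[1,[16,25,0],[0,0,0]],[1,[16,25,0],[0,0,0]],[1,[16,25,0],[0,0,0]],[1,[16,25,0],[0,0,0]],[1,[16,25,0],[0,0,0]],[1,[16,25,0],[0,0,0]],[1,[10,8,0],[0,0,0]],[1,[0,0,20],[0,0,0]],[1,[0,0,25],[0,0,0]]]'
python3 -m jog '[[1,[0,0,25],[0,0,0]],[1,[0,0,20],[0,0,0]],[1,[0,0,10],[0,0,0]],[1,[0,0,4],[0,0,0]],[1,[0,0,0],[0,0,0]],[1,[0,0,0],[0,0,0]]]'
```

```text
time_s: 27.88
eef_pos: [483.3, 199.4, 96.6]
ee_rot: [-0.002, 1.0, 0.001, 0.002]
contact_force: [0.1, -1.7, -2.6]
gripper_width: 22.9
grip_force: 79.3
time_s: 28.38
eef_pos: [482.9, 198.5, 36.9]
ee_rot: [-0.001, 1.0, 0.0, 0.0]
contact_force: [0.1, -0.0, -1.3]
gripper_width: 23.1
grip_force: 79.2
```

```bash
python3 -m jog '[[1,[0,0,4],[0,0,0]],[1,[0,0,3],[0,0,0]],[1,[0,0,0],[0,0,0]],[1,[0,0,0],[0,0,0]]]'
python3 -m jog '[[1,[0,0,1],[0,0,0]],[1,[0,0,0],[0,0,0]],[1,[0,0,0],[0,0,0]]]'
python3 -m jog '[[1,[0,0,1],[0,0,0]],[1,[0,0,0],[0,0,0]],[1,[0,0,0],[0,0,0]]]'
```

```text
time_s: 28.72
eef_pos: [482.6, 198.8, 29.6]
ee_rot: [-0.002, 1.0, 0.0, 0.0]
contact_force: [0.3, -0.5, -2.5]
gripper_width: 23.0
grip_force: 79.2
time_s: 28.97
eef_pos: [482.5, 198.8, 28.3]
ee_rot: [-0.002, 1.0, -0.0, 0.0]
contact_force: [-1.1, -1.0, -2.9]
gripper_width: 23.1
grip_force: 79.2
time_s: 29.22
eef_pos: [482.6, 198.8, 27.6]
ee_rot: [-0.002, 1.0, 0.0, 0.0]
contact_force: [-0.0, -0.2, 4.4]
gripper_width: 23.3
grip_force: 79.7
```

Contact with the worktop. Release and rise.

```bash
python3 -m jog '[[0.6,[0,0,0],[0,0,0]],[0.4,[0,0,0],[0,0,0]],[0,[0,0,0],[0,0,0]],[0,[0,0,0],[0,0,0]],[0,[0,0,0],[0,0,0]],[0,[0,0,0],[0,0,0]],[0,[0,0,-15],[0,0,0]],[0,[0,0,-30],[0,0,0]],[0,[0,0,-40],[0,0,0]],[0,[0,0,-40],[0,0,0]],[0,[0,0,-30],[0,0,0]],[0,[0,0,0],[0,0,0]]]'
python3 -m jog '[[0,[0,0,-20],[0,0,0]],[0,[0,0,0],[0,0,0]],[0,[0,0,0],[0,0,0]]]'
python3 - <<'E'
from h import *
np.set_printoptions(precision=1,suppress=True)
p=cam("side"); cv2.imwrite("pics/side9.png",cv2.resize(p["img"][110:410,120:420,::-1],None,fx=2,fy=2))
for o in ["jar","scraper","lemon","garlic","bowl"]:
    for r in models.pinpoint(p,o)[:1]: print(o,round(r["p"],2),world(p,r["at"]))
E
```

```text
time_s: 30.22
eef_pos: [484.7, 199.8, 187.9]
ee_rot: [-0.001, 1.0, 0.002, 0.004]
contact_force: [0.8, -0.1, -0.3]
gripper_width: 85.4
grip_force: 0.0
time_s: 30.47
eef_pos: [482.8, 198.8, 202.8]
ee_rot: [-0.002, 1.0, 0.0, 0.001]
contact_force: [-0.9, -0.6, -0.3]
gripper_width: 85.1
grip_force: 0.0
jar 0.83 [598.9 332.2   3.8]
scraper 0.74 [479.7 197.8  -1.9]
lemon 0.6 [770.1  82.8  -0.8]
bowl 0.89 [ 593.2 -441.     2.3]
```

View pics/side9.png

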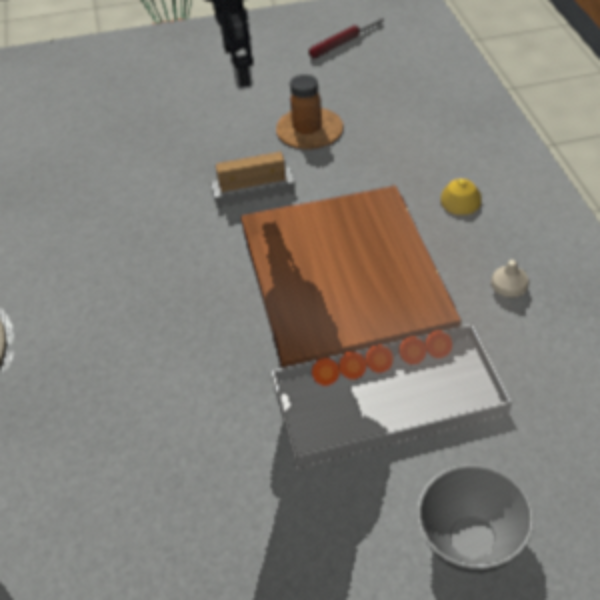

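The scraper stands at (253,180) on bare worktop, clear of the board, tray and mat. The jar is on the mat (305,105), the five slices are in the tray (325–440, 345–372), and the gripper is clear above.

```bash
python3 -c "from cell import ctrl; print(ctrl.sign_off())"
```

```text
the job is handed in; nothing more can be done
None
```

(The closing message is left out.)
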